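# Throw the glue-up clamp with the extension bar

## Task

The two gilded halves of a lacquer panel lie in the gluing fixture with the seam still open. Take the yellow extension bar from its wooden rest, slip it fully home on the stub of the red clamp handle, and throw the clamp clockwise past its dead point with the bar until it locks and the panel halves are pressed together; feel your way and do not force the bar or strain the handle against its stop, and do not move the handle by hand. Then draw the bar off, lay it back in its rest, and leave everything else on the bench alone.

Things in the scene. Friction and masses are not known exactly. Their poses are not given: they have to be found in the camera images.
- fixture: gluing fixture, fixed to the bench: plywood board 15 mm thick, x = -90 to 90 mm, y = -50 to 310 mm. Origin on the bench under the clamp's pivot; +z up; +y is the way the jaw pushes, to the wooden fence, face at y = 258 mm. Nothing on it is higher than 90 mm
- handle (a joint): angle of the red handle about its upright pivot, rad: 0 = open (at the start), grows clockwise seen from above. A spring toggle resists with up to about 1.1 N m and throws the handle back open if let go before the dead point, which is set differently each time, between 0.65 and 1.15; past it the handle pulls itself 0.1 further to a solid stop and stays locked
- pivot (a point): point on the handle's pivot axis, 75 mm above the bench, at the height of the stub's axis. x axis: out along the stub (turns with the handle); z up. When open the stub points along 285 degrees in the fixture's x-y plane (0 = +x, 90 = +y), when locked along 213 to 242 degrees
- collar (a point): centre of the face of the steel collar (diameter 28 mm) on the handle, 60 mm from the pivot; here the bar's mouth comes to rest. Axes as pivot
- stub_tip (a point): free end of the round steel stub, 115 mm from the pivot. The stub is 14 mm thick from the collar out, and its last 12 mm taper to 7 mm. Axes as pivot
- bar: yellow square steel bar, 200 x 24 x 24 mm, about 0.3 kg, black rubber band round its middle 60 mm (grip here, 24 mm wide), black cap on its closed end. Origin at the centre of the bar; +x along it to the open mouth, z up. From the mouth a square bore 16.5 mm wide runs 70 mm deep; it slides on the stub with 1.2 mm play each side
- bar_mouth (a point): centre of the bar's open end, 100 mm along +x from the bar's centre
- rest: fixed wooden rest of the bar, base 180 x 70 x 10 mm, origin at the centre of its underside, x along the bar, z up. Two cradles at x = +-70 mm (22 mm long) carry the bar, its centre 42 mm above the bench, between cheeks 36 mm apart that rise to 39 mm; at the start its mouth points to +x. The middle is open for fingers, down to 10 mm
- panel_far: black panel half with gold edge, 110 x 50 x 16 mm, origin at the centre of its underside, lying on the bed 35 mm above the bench, near the fence. Pressed home, its centre is at fixture y = 233 mm
- panel_near: the other half, the same, between the jaw and panel_far; 3 to 6 mm of seam is open at the start. Pressed home, its centre is at fixture y = 183 mm
- bowl_black: black bowl, 110 mm wide, 50 mm high; leave alone
- bowl_red: red bowl, 100 mm wide, 45 mm high; leave alone
- bowl_brown: brown bowl, 120 mm wide, 50 mm high; leave alone
- glue_jar: white jar with green cap, 52 mm wide, 75 mm high; leave alone
- tin_lid: gold disc, 110 mm wide, 12 mm high; leave alone
- glue_tube: white flat tube, 120 x 34 x 18 mm; leave alone
- brush_cup: white cup with brushes, 65 mm wide, 190 mm high; leave alone
Not all that is in view belongs to the job. Leave any blue or pink look-alike of the panel_far alone. Of the things shaped like the bar, the yellow one is meant.

How it is judged:
By the outcome, as a careful person would: the job done as asked, in the order asked, and still so for the second after the job is handed in, with the robot touching nothing.
It also fails if it takes over 64 s, if anything falls off the work surface, if the arm or the gripper's body presses on something with over 40 N, if the wrist force passes 120 N, or if a joint passes its speed limit or range.

## Robot

A 7-joint arm with a two-finger parallel gripper is mounted at the origin on the work surface. World frame = base frame: x ahead of the robot, y to its left, z up, the work surface at z = 0. Lengths are in m, angles in rad, forces in N, time in s.
With the tool pointing down it reaches from about 0.4 to 0.85 m from the base axis. Payload 4.5 kg.
Tool frame: the origin (TCP) lies midway between the tips of the shut fingers; the grasp point (between the pads) lies 19 mm behind it; z points along the fingers, y is the line along which they close (so a half turn about z gives the same grasp; the last joint's range is limited). The gripper opens to 85 mm and grips with 20 to 120 N. Pads are 22 mm wide; open, the fingers measure 114 mm over their backs; the gripper's body (76 mm by 85 mm) begins 54 mm behind the grasp point. The pads swing forward as they close: fully open they stand 13 mm farther back than shut.
Start: joints at [-1.067, 0.689, -0.195, 1.565, 0.157, 0.902, -0.215], TCP at [0.283, 0.557, 0.231] pointing down, gripper open.
Joint ranges: [-3.01, 3.01], [-0.46, 2.08], [-1.47, 1.51], [0.13, 2.56], [-1, 4.14], [0.04, 2.09], [-2.66, 2.66]. Speed limits (rad/s): [2.57, 2.57, 3.14, 3.14, 3.14, 3.14, 3.14].

## Interface

Orientations are given as a rotation vector (axis times angle).
In Python, from cell import env, imaging gives the robot as it stands. Calls block until the motion is done:
- env.move_pose(position, orientation): joint-space move of the TCP to a pose.
- env.line_to(position, frame=None, vel=0.15): straight line of the TCP; frame=None keeps the orientation; vel is the mean speed in m/s.
- env.goto_joints(angles): joint-space move.
- env.set_gripper(opening, f_grip=None): opening from 0.0 (shut) to 1.0 (fully open); f_grip is the grip in N (None keeps the last); returns when the fingers have stopped.
- env.sleep(seconds).
- env.solve_ik(position, orientation): joint angles nearest the present ones, or None.
- imaging.camera(name): name is "scene" or "top"; returns the picture (480x640x3 uint8, red, green, blue); there is no depth.
- imaging.camera_params(name): a dict with "intrinsics" (3x3 intrinsics, pixels), "R" (3x3) and "t" (3): a world point X has camera coordinates R X + t. Camera axes: x right, y down, z forward; pixel columns grow to the right and rows downward; lengths in m; the calibration is good to about 2 mm. A picture is of the moment at which its call begins. camera_params takes no time and is no camera call.
A pose or a line that the arm cannot do raises env.Unreachable and nothing moves.
- env.hand_in(): hands the job in; it is judged then, once.
Readings, each from a call of its own:
- env.get_time(): time.
- env.get_q(): joint angles.
- env.get_dq(): joint speeds.
- env.get_joint_efforts(): joint torques, N m.
- env.get_eef_pos(): TCP position.
- env.get_tcp_rot(): TCP orientation.
- env.get_ft_force(): force on the tool from outside, world axes, zero at the start.
- env.get_torque(): the same for the moment, N m.
- env.get_width(): opening from 0.0 (shut) to 1.0 (fully open).
- env.get_gripper_force(): force on a finger pad.
Only numpy, scipy, OpenCV 4.12 (cv2) and the standard library are available. Lean on these libraries where they do the work, as an engineer would, in place of code of your own. Each camera call takes 0.05 s, during which the arm holds its last target. There are 200 camera calls.

## Working session

There is one attempt and no reset: what is moved stays moved. The work goes in short steps, each a Python script; the robot and the scene stay as the last script left them, time stands still between calls to the robot, and variables do not carry over. Pictures are saved under pics/ and viewed, at most 10 in all, crops included, and the job is handed in when it is done.

```bash
ls; mkdir -p pics; python3 - <<'E'
from cell import env, imaging
import cv2
for n in("scene","top"):
    im=imaging.camera(n); cv2.imwrite(f"pics/{n}0.png",im[:,:,::-1]); p=imaging.camera_params(n); print(n,p)
print(env.get_time(),env.get_tcp_rot())
E
```

```text
pics
scene {'intrinsics': array([[604.13473753,   0.        , 328.82051759],
       [  0.        , 604.13473753, 223.72733729],
       [  0.        ,   0.        ,   1.        ]]), 'R': array([[ 0.63105346,  0.77566948,  0.01041114],
       [ 0.46855091, -0.37042928, -0.80202381],
       [-0.6182488 ,  0.51099805, -0.59720132]]), 't': array([-0.32966922, -0.18162122,  1.86061901])}
top {'intrinsics': array([[582.599662  ,   0.        , 321.05157143],
       [  0.        , 582.599662  , 234.17771819],
       [  0.        ,   0.        ,   1.        ]]), 'R': array([[ 3.07391788e-02, -9.99511915e-01,  5.57084412e-03],
       [-9.77904615e-01, -3.12267542e-02, -2.06706200e-01],
       [ 2.06779269e-01,  9.06224678e-04, -9.78387200e-01]]), 't': array([-0.02607729,  0.52611817,  1.5576588 ])}
0.1 [-7.31069326e-01 -3.05507116e+00  2.58108399e-03]
```

View pics/scene0.png

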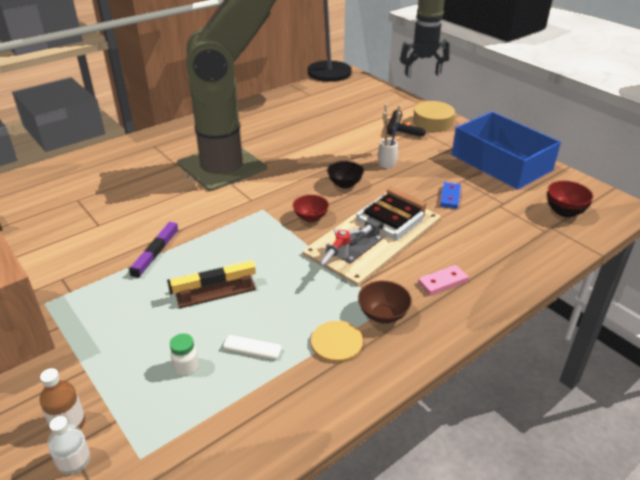

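View pics/top0.png

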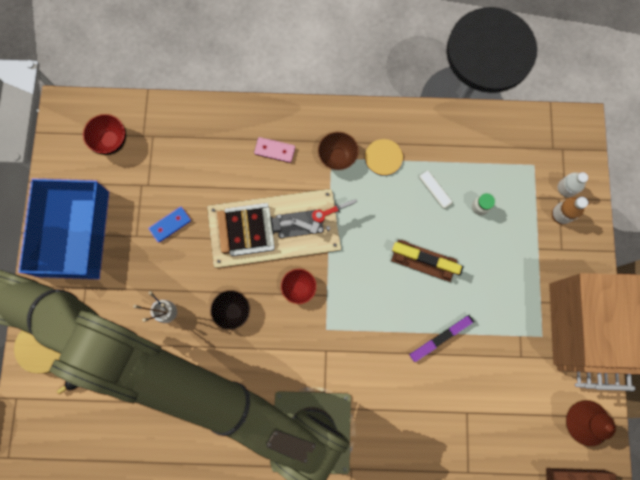

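The scene view shows the yellow bar on its rest near (212,277) and the red handle near (342,238) with the stub running to about (318,268). The top view shows the bar near (427,258) and the handle near (320,215) with the stub tip near (355,202). I'll enlarge both.

```bash
cat > crop.py <<'E'
import cv2,numpy as np
def crop(im,x0,y0,w,h,s):
    c=cv2.resize(im[y0:y0+h,x0:x0+w],None,fx=s,fy=s,interpolation=cv2.INTER_CUBIC)
    for x in range((x0+9)//10*10,x0+w,10):
        u=int((x-x0+.5)*s); cv2.line(c,(u,0),(u,6),(255,255,255),1); cv2.putText(c,str(x),(u-10,18),0,.35,(255,0,255),1)
    for y in range((y0+9)//10*10,y0+h,10):
        v=int((y-y0+.5)*s); cv2.line(c,(0,v),(6,v),(255,255,255),1); cv2.putText(c,str(y),(8,v+4),0,.35,(255,0,255),1)
    return c
E
python3 - <<'E'
import cv2,numpy as np
from crop import crop
a=cv2.imread("pics/scene0.png");b=cv2.imread("pics/top0.png")
cv2.imwrite("pics/s1.png",np.vstack([crop(a,160,252,100,60,6)[:, :600],crop(a,300,212,100,40*1+20,6)[:240,:600]]))
cv2.imwrite("pics/s1.png",np.hstack([crop(a,162,252,100,60,4),crop(a,300,210,100,60,4)]).copy())
A=crop(a,162,255,100,52,8)[:300*1+116];B=crop(a,300,180,145,100,5)
cv2.imwrite("pics/s1.png",np.vstack([cv2.resize(crop(a,162,255,100,46,7),None,fx=1,fy=1),cv2.copyMakeBorder(crop(a,300,222,100,39,7),0,0,0,0,0)]))
cv2.imwrite("pics/t1.png",np.vstack([crop(b,380,232,100,48,7),crop(b,270,192,100,37,7)]))
E
```

```text
(no output)
```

View pics/s1.png

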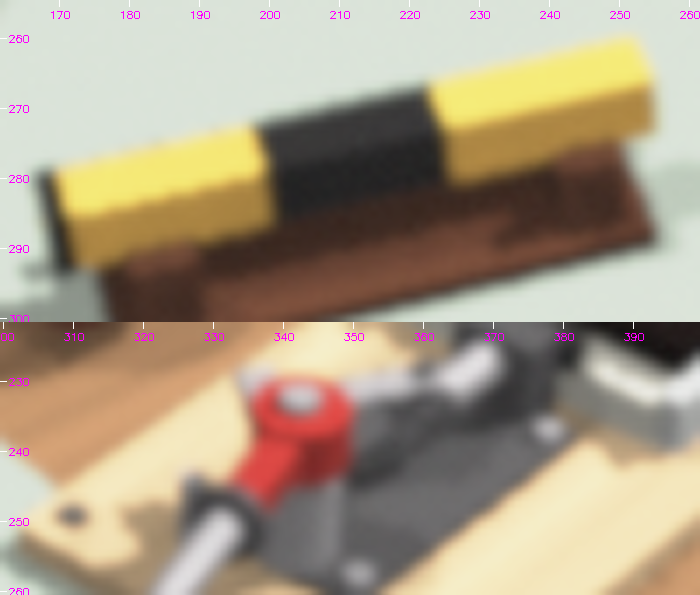

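View pics/t1.png

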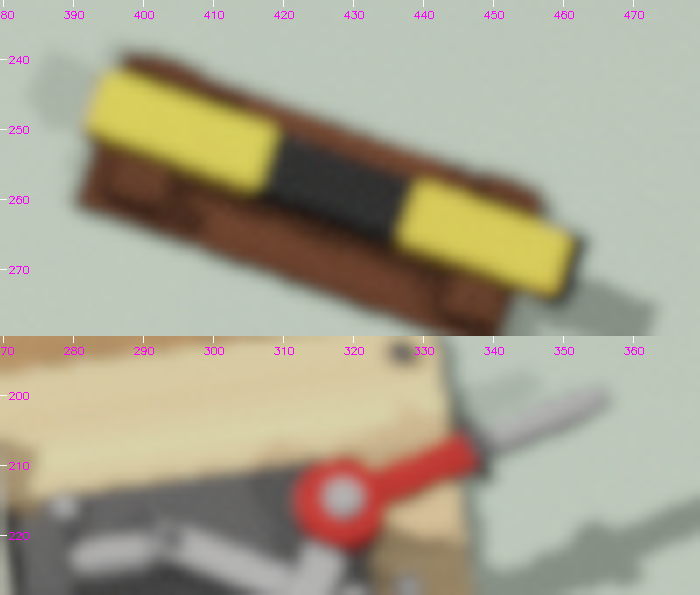

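Enlarged: in the scene view the bar's band edges are at about (197.5,272.5)/(222.5,266.5), the mouth is on the right at (252,260), and the cap is on the left. In the top view the mouth is on the left at about (393,246). The pivot cap is at top (318.5,214.5) and scene (342.5,232.5), and the stub tip is at top (356,200). I'll make one composite of patches for the fixture corners and stub ends.

```bash
python3 - <<'E'
import cv2,numpy as np
from crop import crop
a=cv2.imread("pics/scene0.png");b=cv2.imread("pics/top0.png")
P=[(b,208,207),(b,333,191),(b,340,252),(b,217,266),(a,305,252),(a,356,279),(a,440,214),(a,390,192),(a,320,265),(b,352,202),(a,252,268),(a,170,285)]
t=[crop(i,x-12,y-12,25,25,8) for i,x,y in P]
cv2.imwrite("pics/c2.png",np.vstack([np.hstack(t[k:k+4]) for k in(0,4,8)]))
E
```

```text
(no output)
```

View pics/c2.png

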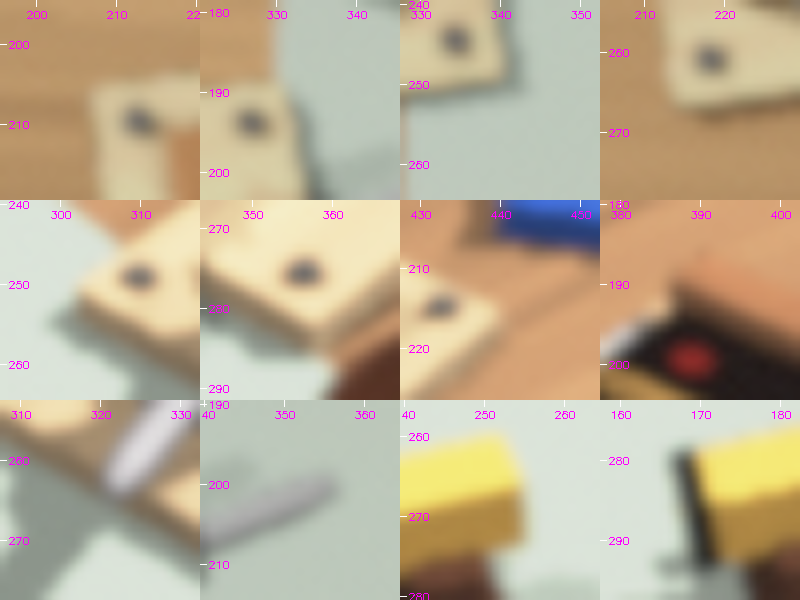

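Fixture corners read off. Top: (207,205.1), (332,189.1), (340.6,249.5), (213,266.4). Scene: (302.5,251), (358.2,281.7), (440,215). Stub tip: scene (322,263.5), top (356.5,200.1). Bar mouth in scene: (252.2,260.2), (254.5,266.1), (254.5,273.6). Next I fit the poses.

```bash
cat > fit.py <<'E'
import numpy as np
from cell import imaging
from scipy.optimize import least_squares
C={n:imaging.camera_params(n) for n in("scene","top")}
def proj(n,X):
    p=C[n]; c=np.atleast_2d(X)@p["R"].T+p["t"]; c=c@p["intrinsics"].T; return c[:,:2]/c[:,2:]
def xf(q,P):
    c,s=np.cos(q[3]),np.sin(q[3]); return P@np.array([[c,-s,0],[s,c,0],[0,0,1]]).T+q[:3]
def fit(obs,q0):
    f=lambda q:np.concatenate([(proj(n,xf(q,np.array([P])/1e3))-uv).ravel() for n,P,uv in obs])
    r=least_squares(f,q0,loss="soft_l1"); return r.x,f(r.x).reshape(-1,2)
def tri(a,b):
    return least_squares(lambda X:np.r_[proj("scene",X)[0]-a,proj("top",X)[0]-b],[.5,0,.07])
E
python3 - <<'E'
from fit import *
np.set_printoptions(precision=4,suppress=True)
s,t="scene","top"
F=[(t,(90,310,15),(207,205.1)),(t,(90,-50,15),(332,189.1)),(t,(-90,-50,15),(340.6,249.5)),(t,(-90,310,15),(213,266.4)),
(s,(-90,-50,15),(302.5,251)),(s,(90,-50,15),(358.2,281.7)),(s,(90,310,15),(440,215))]
q,r=fit(F,[.5,0,0,.12]);print("fixture",q,np.degrees(q[3]),"\n",r)
for R,h in((0,.075),(.06,.075),(.115,.075)):
    a=np.radians(285);X=xf(q,np.array([[R*np.cos(a),R*np.sin(a),h]]));print(R,X,proj(s,X),proj(t,X))
for n,a,b in(("tip",(322,263),(356.3,200.2)),("pivcap",(342.5,232.3),(318.5,214.5))):
    m=tri(a,b);print(n,m.x,m.fun)
B=[(t,(100,-12,12),(394.5,241.5)),(t,(100,12,12),(391,250)),(t,(-100,-12,12),(463,264.5)),(t,(-100,12,12),(459,274)),
(t,(30,-12,12),(419.5,250.5)),(t,(30,12,12),(417,259.5)),(t,(-30,-12,12),(439,257)),(t,(-30,12,12),(436,266.5)),
(s,(100,12,12),(252.2,260.2)),(s,(100,-12,12),(254.5,266.1)),(s,(100,-12,-12),(254.5,273.6)),(s,(-100,12,12),(166.5,279.4)),(s,(-100,-12,-12),(170.6,293.8)),
(s,(30,12,12),(222.5,266.5)),(s,(30,-12,12),(225.5,274.5)),(s,(-30,12,12),(197.5,272.5)),(s,(-30,-12,12),(200,281))]
q,r=fit(B,[.5,-.3,.042,1.2]);print("bar",q,np.degrees(q[3]),"\n",r)
E
```

```text
fixture [ 0.5747 -0.0004 -0.0045  0.1721] 9.859470582932005 
 [[ 0.0537  0.2379]
 [-0.9751 -0.5493]
 [-0.3985 -0.3771]
 [ 0.5211  0.3462]
 [-0.7558 -1.023 ]
 [-0.5191  0.4743]
 [ 0.7964  0.3507]]
0 [[ 0.5747 -0.0004  0.0705]] [[342.6238 236.6517]] [[318.2897 215.8964]]
0.06 [[ 0.5999 -0.0548  0.0705]] [[331.8492 250.6585]] [[338.2358 207.6584]]
0.115 [[ 0.6231 -0.1047  0.0705]] [[321.3769 264.2724]] [[356.4077 200.1531]]
tip [ 0.6227 -0.1035  0.0733] [-0.2848  0.0375 -0.2824 -0.2047]
pivcap [ 0.5751 -0.0012  0.0844] [ 0.1021 -0.0157  0.0932  0.0714]
bar [ 0.4702 -0.305   0.0363  1.2594] 72.1562505569823 
 [[-0.1475  0.5636]
 [ 0.6556  0.0809]
 [ 0.4016  1.5646]
 [ 1.8868  0.2171]
 [-1.1055 -0.0796]
 [-1.2394 -1.0153]
 [ 0.1089  0.6206]
 [ 0.5297 -0.7746]
 [ 0.1485 -0.2785]
 [ 0.6195  0.0519]
 [ 1.257   0.3113]
 [ 0.013   0.6077]
 [-0.7536  0.8604]
 [ 0.6327  0.2582]
 [ 0.0682 -1.3296]
 [-0.1073  0.2816]
 [-0.4767 -1.6439]]
```

```bash
cat > plan.py <<'E'
import numpy as np
from scipy.spatial.transform import Rotation as Ro
def down(phi):
    c,s=np.cos(phi),np.sin(phi); return Ro.from_matrix(np.array([[c,s,0],[s,-c,0],[0,0,-1]])).as_rotvec()
E
cat >> fit.py <<'E'
def fitz(obs,q0,z):
    f=lambda q:np.concatenate([(proj(n,xf([q[0],q[1],z,q[2]],np.array([P])/1e3))-uv).ravel() for n,P,uv in obs])
    r=least_squares(f,q0,loss="soft_l1"); return r.x
E
python3 - <<'E'
from fit import *; from plan import *; from cell import env
np.set_printoptions(precision=3,suppress=True)
s,t="scene","top"
F=[(t,(90,310,15),(207,205.1)),(t,(90,-50,15),(332,189.1)),(t,(-90,-50,15),(340.6,249.5)),(t,(-90,310,15),(213,266.4)),
(s,(-90,-50,15),(302.5,251)),(s,(90,-50,15),(358.2,281.7)),(s,(90,310,15),(440,215))]
print(fitz(F,[.57,0,.17],0))
B=[(t,(100,-12,12),(394.5,241.5)),(t,(100,12,12),(391,250)),(t,(-100,-12,12),(463,264.5)),(t,(-100,12,12),(459,274)),
(t,(30,-12,12),(419.5,250.5)),(t,(30,12,12),(417,259.5)),(t,(-30,-12,12),(439,257)),(t,(-30,12,12),(436,266.5)),
(s,(100,12,12),(252.2,260.2)),(s,(100,-12,12),(254.5,266.1)),(s,(100,-12,-12),(254.5,273.6)),(s,(-100,12,12),(166.5,279.4)),(s,(-100,-12,-12),(170.6,293.8)),
(s,(30,12,12),(222.5,266.5)),(s,(30,-12,12),(225.5,274.5)),(s,(-30,12,12),(197.5,272.5)),(s,(-30,-12,12),(200,281))]
print(fitz(B,[.47,-.3,1.26],.042))
piv=np.array([.5747,-.0007])
for o in(0,np.pi):
  for nm,p,z,ph in [("g",(.47,-.305),.023,1.26),("gh",(.47,-.305),.16,1.26)]+[(f"i{d}{th}",piv+d*np.array([np.cos(a),np.sin(a)]),.056,a+np.pi) for d in(.16,.25) for th in(0,.6,1.3) for a in[np.radians(294.9)-th]]:
    q=env.solve_ik([*p,z],down(ph+o)); print(o,nm,None if q is None else np.array(q))
E
```

```text
[ 0.575 -0.002  0.173]
[ 0.472 -0.306  1.263]
0 g [ 0.556  0.928 -0.106  1.893  0.262  0.333 -0.068]
0 gh [ 0.542  0.7   -0.082  1.837  0.092  0.609  0.093]
0 i0.160 [ 0.264  0.959 -0.212  1.572  0.292  0.642  0.34 ]
0 i0.160.6 [ 0.25   0.877 -0.085  1.857  0.164  0.414 -0.12 ]
0 i0.161.3 [ 0.113  0.823  0.023  2.175 -0.117  0.145 -0.621]
0 i0.250 [ 0.38   1.028 -0.259  1.362  0.314  0.792  0.455]
0 i0.250.6 [ 0.45   0.893 -0.165  1.801  0.285  0.47  -0.075]
0 i0.251.3 [ 0.408  0.812 -0.191  2.307  1.345  0.142 -1.932]
3.141592653589793 g [ 0.858  1.006 -0.641  1.877  1.026  0.632  2.382]
3.141592653589793 gh [ 0.947  0.814 -0.805  1.815  0.767  0.856  2.596]
3.141592653589793 i0.160 [-0.166  1.066  0.654  1.598 -0.853  0.784 -1.837]
3.141592653589793 i0.160.6 [ 0.648  1.008 -0.814  1.836  1.038  0.795  2.239]
3.141592653589793 i0.161.3 [ 0.643  0.973 -0.885  2.148  1.289  0.729  1.116]
3.141592653589793 i0.250 [-0.102  1.197  0.868  1.394 -0.991  1.015 -1.723]
3.141592653589793 i0.250.6 [ 0.828  1.049 -0.888  1.781  1.063  0.878  2.4  ]
3.141592653589793 i0.251.3 [ 0.408  0.812 -0.191  2.307  1.345  0.142  1.21 ]
```

```bash
python3 - <<'E'
from cell import env,imaging; from plan import *
np.set_printoptions(precision=3,suppress=True)
p=env.get_eef_pos(); env.line_to([p[0],p[1],.33],vel=.3); print(env.get_time())
env.move_pose([.471,-.3055,.16],down(1.262)); print(env.get_time(),env.get_eef_pos())
env.line_to([.471,-.3055,.022],vel=.12); print(env.get_time(),env.get_ft_force(),env.get_eef_pos())
f0=np.array(env.get_ft_force())
env.set_gripper(0.0,f_grip=60); print(env.get_time(),env.get_width(),env.get_gripper_force(),env.get_ft_force()-f0,env.get_torque())
print(env.get_eef_pos())
E
```

```text
0.575
3.725 [ 0.472 -0.305  0.16 ]
5.025 [ 0.251 -0.367  0.037] [ 0.471 -0.306  0.023]
5.6167 0.27185446024140253 59.5604681968689 [-0.751  0.345  3.977] [ 0.043 -0.002 -0.061]
[ 0.471 -0.306  0.022]
```

```bash
cat >> plan.py <<'E'
PIV=np.array([.575,-.0012]); A0=np.radians(294.95); DZ=.020
def bp(d,th=0,z=.075,off=0):   # TCP pose: bar centre d from the pivot, handle angle th, off = sideways
    a=A0-th; u=np.array([np.cos(a),np.sin(a)]); n=np.array([-u[1],u[0]])
    return [*(PIV+d*u+off*n),z-DZ],down(a+np.pi)
E
python3 - <<'E'
from cell import env,imaging; from plan import *; from crop import crop; import cv2
np.set_printoptions(precision=3,suppress=True)
env.line_to([.471,-.3055,.15],vel=.2); print(env.get_time(),env.get_ft_force(),env.get_torque(),env.get_width())
p,o=bp(.245,z=.17); env.move_pose(p,o)
p,o=bp(.245); env.line_to(p,vel=.15); env.sleep(.2)
print(env.get_time(),p,env.get_eef_pos(),env.get_ft_force(),env.get_torque())
im=imaging.camera("scene")[:,:,::-1]; it=imaging.camera("top")[:,:,::-1]
cv2.imwrite("pics/scene2.png",im);cv2.imwrite("pics/top2.png",it)
cv2.imwrite("pics/c3.png",np.vstack([crop(im.copy(),270,228,100,48,6),crop(it.copy(),300,180,100,50,6)]))
E
```

```text
6.4083 [-0.04   0.085 -2.064] [ 0.017 -0.015 -0.066] 0.27097221915392034
8.2833 [np.float64(0.6783476635526239), np.float64(-0.22333568024568598), 0.05499999999999999] [ 0.679 -0.224  0.056] [-0.093 -0.273 -2.448] [ 0.074 -0.017  0.014]
```

View pics/c3.png

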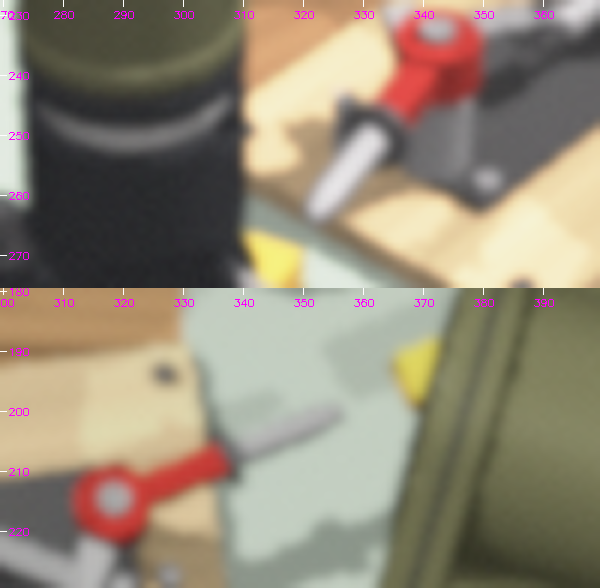

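The crop shows the bar mouth in the top view at about (364.8,191.2)–(369.5,199.5), with the stub tip at (356.5,200). In scene the mouth's front top corner is near (320,269.2) and the stub tip near (322,263). I'll compare the bar and stub axes relative to each other.

```bash
python3 - <<'E'
from fit import *; from plan import *
import cv2
from crop import crop
np.set_printoptions(precision=2,suppress=True)
p,o=bp(.245); q=[p[0],p[1],.075,A0+np.pi]
for n,P in(("top",(100,-12,12)),("top",(100,12,12)),("scene",(100,-12,12)),("scene",(100,-12,-12)),("scene",(100,12,12))): print(n,P,proj(n,xf(q,np.array([P])/1e3)))
for d in(0,.06,.115):
    X=[*(PIV+d*np.array([np.cos(A0),np.sin(A0)])),.075]; print(d,proj("scene",X),proj("top",X))
a=cv2.imread("pics/scene2.png");b=cv2.imread("pics/top2.png")
cv2.imwrite("pics/c4.png",np.hstack([crop(a,300,245,40,38,10),crop(b,335,183,40,38,10)]))
E
```

```text
top (100, -12, 12) [[365.25 190.42]]
top (100, 12, 12) [[368.81 198.16]]
scene (100, -12, 12) [[320.09 268.27]]
scene (100, -12, -12) [[320.07 276.36]]
scene (100, 12, 12) [[310.49 265.11]]
0 [[342.49 235.35]] [[318.59 215.41]]
0.06 [[331.73 249.36]] [[338.57 207.12]]
0.115 [[321.26 262.98]] [[356.78 199.57]]
```

View pics/c4.png

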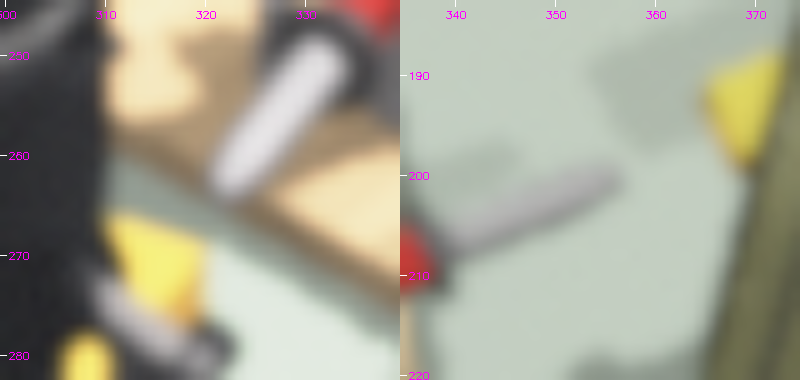

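Bar and stub axes agree within about 1 mm in both views, and the taper captures ±4.7 mm. I'll insert in force-guarded steps.

```bash
cat > ins.py <<'E'
from cell import env; from plan import *
import sys,json
np.set_printoptions(precision=2,suppress=True)
def insert(ds,off,z,f0,fax=12,flat=10):
    u=np.array([np.cos(A0),np.sin(A0),0]);n=np.array([-u[1],u[0],0])
    for d in ds:
        p,o=bp(d,0,z,off); env.line_to(p,o,vel=.05)
        F=np.array(env.get_ft_force())-f0; T=np.array(env.get_torque()); a,l,v=F@u,F@n,F[2]
        print(f"{env.get_time():.2f} d={d*1e3:.1f} ax={a:.1f} lat={l:.1f} z={v:.1f} T={T} off={off*1e3:.2f} z={z*1e3:.2f}")
        if a>fax or abs(l)>flat or abs(v)>flat: print("STOP"); break
        off+=np.clip(5e-5*l,-5e-4,5e-4)*(abs(l)>1); z+=np.clip(5e-5*v,-5e-4,5e-4)*(abs(v)>1)
    json.dump(dict(off=float(off),z=float(z),d=float(d),f0=list(f0)),open("state.json","w"))
E
python3 - <<'E'
from ins import *
env.sleep(.2); f0=np.mean([env.get_ft_force() for _ in range(5)],0)
insert([.22,.217,.214,.211,.208,.205,.202,.198,.194],0,.075,f0)
E
```

```text
9.23 d=220.0 ax=1.3 lat=0.2 z=-0.2 T=[-0.01  0.03 -0.03] off=0.00 z=75.00
9.48 d=217.0 ax=0.2 lat=0.2 z=1.0 T=[ 0.05  0.02 -0.03] off=0.00 z=75.00
9.73 d=214.0 ax=0.9 lat=-0.0 z=1.2 T=[0.05 0.04 0.06] off=0.00 z=75.00
9.98 d=211.0 ax=-0.0 lat=0.5 z=0.6 T=[0.03 0.02 0.  ] off=0.00 z=75.06
10.23 d=208.0 ax=0.5 lat=0.8 z=0.5 T=[-0.01 -0.    0.02] off=0.00 z=75.06
10.48 d=205.0 ax=0.3 lat=-0.4 z=-0.0 T=[0.05 0.02 0.01] off=0.00 z=75.06
10.73 d=202.0 ax=-0.6 lat=-0.1 z=0.6 T=[ 0.04  0.03 -0.  ] off=0.00 z=75.06
10.98 d=198.0 ax=0.5 lat=0.4 z=1.4 T=[0.05 0.01 0.05] off=0.00 z=75.06
11.23 d=194.0 ax=0.6 lat=0.5 z=1.0 T=[-0.05 -0.02 -0.02] off=0.00 z=75.13
```

```bash
python3 - <<'E'
from ins import *
s=json.load(open("state.json"))
insert([.189,.184,.179,.174,.169,.165,.163,.162,.161,.160,.159,.158,.157,.156,.155],s["off"],s["z"],np.array(s["f0"]),fax=8)
print(env.get_eef_pos(),env.get_width())
E
```

```text
11.48 d=189.0 ax=1.0 lat=-0.7 z=0.4 T=[0.01 0.   0.  ] off=0.00 z=75.18
11.73 d=184.0 ax=-0.1 lat=0.2 z=0.6 T=[ 0.08 -0.   -0.09] off=0.00 z=75.18
11.98 d=179.0 ax=0.1 lat=-0.3 z=-0.3 T=[-0.01  0.05 -0.01] off=0.00 z=75.18
12.23 d=174.0 ax=0.7 lat=0.9 z=0.4 T=[ 0.03 -0.03 -0.  ] off=0.00 z=75.18
12.48 d=169.0 ax=-0.4 lat=0.7 z=0.2 T=[-0.   -0.01 -0.02] off=0.00 z=75.18
12.73 d=165.0 ax=1.1 lat=-0.2 z=0.8 T=[0.03 0.01 0.03] off=0.00 z=75.18
12.98 d=163.0 ax=0.1 lat=0.5 z=0.7 T=[ 0.03 -0.    0.  ] off=0.00 z=75.18
13.23 d=162.0 ax=1.2 lat=-0.1 z=0.7 T=[-0.01  0.03  0.06] off=0.00 z=75.18
13.48 d=161.0 ax=0.7 lat=0.2 z=0.7 T=[-0.01  0.01 -0.01] off=0.00 z=75.18
13.73 d=160.0 ax=1.8 lat=0.5 z=0.0 T=[-0.13  0.    0.04] off=0.00 z=75.18
13.98 d=159.0 ax=3.8 lat=0.2 z=-0.2 T=[-0.75 -0.32  0.07] off=0.00 z=75.18
14.23 d=158.0 ax=6.1 lat=0.6 z=1.0 T=[-1.08 -0.51  0.07] off=0.00 z=75.18
14.48 d=157.0 ax=7.6 lat=0.1 z=-0.7 T=[-1.4  -0.59  0.03] off=0.00 z=75.18
14.73 d=156.0 ax=9.8 lat=0.1 z=-0.1 T=[-1.69 -0.77  0.03] off=0.00 z=75.18
STOP
[ 0.64 -0.15  0.06] 0.27307547077327393
```

The bar is fully home: contact came at exactly d≈160 mm. Next is the throw, guided by the moment about the pivot.

```bash
cat > throw.py <<'E'
from ins import *
def reading(th,d,f0):
    a=A0-th;u=np.array([np.cos(a),np.sin(a),0]);n=np.array([-u[1],u[0],0])
    F=np.mean([env.get_ft_force() for _ in range(3)],0)-f0; Tz=np.array(env.get_torque())[2]
    return F@u,F@n,F[2],Tz,d*(F@n)+Tz
E
python3 - <<'E'
from throw import *
s=json.load(open("state.json")); f0=np.array(s["f0"]); z=s["z"]; d=.1585; th=0; peak=0; past=False
p,o=bp(d,0,z); env.line_to(p,o,vel=.05)
while th<1.3:
    th+=.06 if th<.55 else .025
    p,o=bp(d,th,z); env.line_to(p,o,vel=.06)
    a,l,v,tz,M=reading(th,d,f0)
    print(f"{env.get_time():.2f} th={th:.3f} d={d*1e3:.1f} ax={a:.1f} tan={l:.1f} z={v:.1f} Tz={tz:.2f} M={M:.2f}")
    peak=max(peak,M)
    if M<-.15 and peak>.4: past=True
    if a>10 or abs(v)>12 or M>1.8 or (past and M>.1): print("STOP",past); break
    d+=np.clip((a-4)*3e-4,-4e-4,4e-4)
    d=np.clip(d,.156,.162)
s.update(th=th,d=d); json.dump(s,open("state.json","w"))
print(env.get_time(),env.get_width())
E
```

```text
15.29 th=0.060 d=158.5 ax=6.4 tan=2.4 z=-0.1 Tz=-0.03 M=0.35
15.60 th=0.120 d=158.9 ax=5.8 tan=3.2 z=-1.0 Tz=-0.06 M=0.45
15.91 th=0.180 d=159.3 ax=6.3 tan=4.5 z=-1.2 Tz=-0.18 M=0.53
16.22 th=0.240 d=159.7 ax=5.2 tan=6.3 z=-1.4 Tz=-0.24 M=0.77
16.52 th=0.300 d=160.1 ax=4.7 tan=6.6 z=-1.2 Tz=-0.31 M=0.74
16.83 th=0.360 d=160.3 ax=4.4 tan=7.5 z=-2.3 Tz=-0.39 M=0.80
17.14 th=0.420 d=160.4 ax=3.2 tan=8.7 z=-2.6 Tz=-0.31 M=1.08
17.45 th=0.480 d=160.2 ax=3.9 tan=8.5 z=-2.1 Tz=-0.32 M=1.05
17.76 th=0.540 d=160.1 ax=4.8 tan=10.1 z=-2.2 Tz=-0.33 M=1.29
18.07 th=0.600 d=160.4 ax=2.5 tan=9.5 z=-2.0 Tz=-0.31 M=1.22
18.32 th=0.625 d=160.0 ax=4.0 tan=9.5 z=-0.8 Tz=-0.34 M=1.18
18.57 th=0.650 d=160.0 ax=3.5 tan=8.6 z=-1.0 Tz=-0.31 M=1.06
18.82 th=0.675 d=159.8 ax=3.4 tan=9.0 z=-1.3 Tz=-0.33 M=1.12
19.07 th=0.700 d=159.6 ax=4.6 tan=9.0 z=-0.7 Tz=-0.32 M=1.12
19.32 th=0.725 d=159.8 ax=4.4 tan=8.8 z=-1.2 Tz=-0.34 M=1.07
19.57 th=0.750 d=159.9 ax=4.2 tan=9.6 z=-0.7 Tz=-0.31 M=1.23
19.82 th=0.775 d=160.0 ax=3.5 tan=8.5 z=-0.6 Tz=-0.36 M=1.00
20.07 th=0.800 d=159.8 ax=3.9 tan=8.6 z=-0.7 Tz=-0.37 M=1.00
2
[... 241 characters left out ...]
21.32 th=0.925 d=159.8 ax=5.0 tan=6.7 z=0.5 Tz=-0.32 M=0.76
21.57 th=0.950 d=160.0 ax=4.3 tan=5.5 z=1.4 Tz=-0.34 M=0.54
21.82 th=0.975 d=160.1 ax=3.8 tan=5.1 z=1.3 Tz=-0.35 M=0.47
22.07 th=1.000 d=160.1 ax=3.2 tan=4.4 z=1.7 Tz=-0.24 M=0.47
22.32 th=1.025 d=159.8 ax=4.7 tan=3.9 z=1.9 Tz=-0.26 M=0.37
22.57 th=1.050 d=160.0 ax=3.7 tan=1.1 z=1.7 Tz=-0.05 M=0.13
22.82 th=1.075 d=159.9 ax=4.1 tan=-0.4 z=2.6 Tz=0.04 M=-0.02
23.07 th=1.100 d=160.0 ax=4.4 tan=-0.8 z=1.3 Tz=0.15 M=0.02
23.32 th=1.125 d=160.1 ax=3.2 tan=-3.1 z=0.1 Tz=0.18 M=-0.31
23.57 th=1.150 d=159.8 ax=4.2 tan=-1.2 z=0.7 Tz=0.11 M=-0.09
23.82 th=1.175 d=159.9 ax=4.3 tan=0.9 z=-0.3 Tz=-0.01 M=0.14
STOP True
23.8167 0.2708647938271732
```

```bash
python3 - <<'E'
from throw import *
s=json.load(open("state.json")); f0=np.array(s["f0"]); z=s["z"]; d=s["d"]; th=s["th"]
def step(t):
    p,o=bp(d,t,z); env.line_to(p,o,vel=.06); env.sleep(.1)
    a,l,v,tz,M=reading(t,d,f0); print(f"{env.get_time():.2f} th={t:.3f} ax={a:.1f} tan={l:.1f} z={v:.1f} Tz={tz:.2f} M={M:.2f}"); return M
for t in np.arange(th,1.24,.012):
    if step(t)>.45: break
s["th_stop"]=float(t)
for t in(t-.03,t-.045): step(t)
s["th"]=float(t); json.dump(s,open("state.json","w"))
import cv2; from cell import imaging; from crop import crop
a=imaging.camera("scene")[:,:,::-1].copy();b=imaging.camera("top")[:,:,::-1].copy()
cv2.imwrite("pics/c5.png",np.vstack([crop(a,270,180,150,95,4)[:, :600],crop(b,200,180,150,60,4)[:220]]))
E
```

```text
24.17 th=1.175 ax=4.4 tan=2.1 z=-0.7 Tz=-0.07 M=0.26
24.52 th=1.187 ax=5.7 tan=2.0 z=0.1 Tz=-0.14 M=0.18
24.87 th=1.199 ax=5.5 tan=3.3 z=-0.9 Tz=-0.16 M=0.36
25.22 th=1.211 ax=5.8 tan=3.9 z=-1.0 Tz=-0.11 M=0.50
25.57 th=1.181 ax=5.2 tan=2.1 z=0.5 Tz=-0.01 M=0.33
25.92 th=1.166 ax=4.5 tan=0.1 z=0.8 Tz=0.03 M=0.05
```

View pics/c5.png

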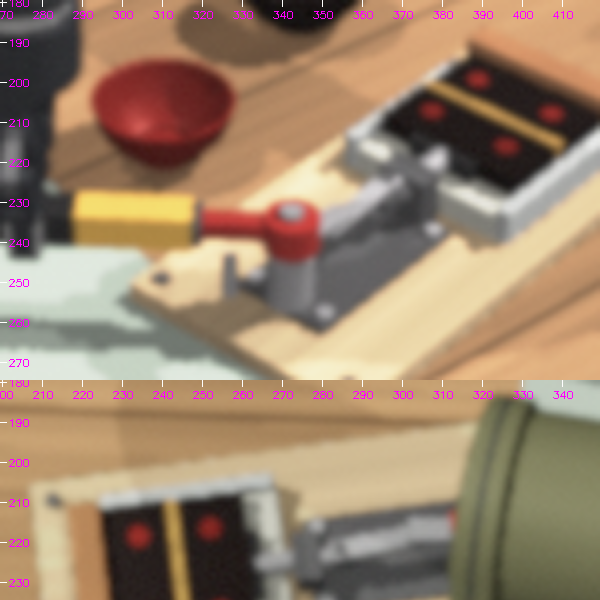

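The seam is closed, with one gold line between the halves (scene (383,206), top (243,222)). The handle is locked and the bar sits against the collar. Now I draw it off along the locked stub direction, centred in the play.

```bash
python3 - <<'E'
from throw import *
s=json.load(open("state.json")); f0=np.array(s["f0"]); z=s["z"]; th=1.157; off=0.; ok=True
for d in [.1605,.162,.164,.167,.171,.176,.181,.187,.193,.199,.205,.211,.217,.223,.230,.240]:
    p,o=bp(d,th,z,off); env.line_to(p,o,vel=.06)
    a,l,v,tz,M=reading(th,d,f0); print(f"{env.get_time():.2f} d={d*1e3:.0f} ax={a:.1f} tan={l:.1f} z={v:.1f} Tz={tz:.2f} M={M:.2f} off={off*1e3:.2f} z={z*1e3:.2f}")
    if a<-10 or abs(l)>8 or abs(v)>10: print("STOP"); ok=False; break
    off+=np.clip(5e-5*l,-3e-4,3e-4)*(abs(l)>1); z+=np.clip(5e-5*v,-3e-4,3e-4)*(abs(v)>1)
if ok:
    p,o=bp(.245,th,z,off); env.line_to(p,o,vel=.08); p[2]=.16; env.line_to(p,o,vel=.15)
    print(env.get_time(),env.get_eef_pos(),env.get_q(),env.get_width(),env.get_ft_force(),env.get_torque())
E
```

```text
26.27 d=160 ax=3.4 tan=-0.3 z=1.4 Tz=0.10 M=0.05 off=0.00 z=75.18
26.52 d=162 ax=-0.8 tan=0.3 z=-0.4 Tz=-0.00 M=0.04 off=0.00 z=75.25
26.77 d=164 ax=0.2 tan=-0.2 z=0.6 Tz=0.02 M=-0.01 off=0.00 z=75.25
27.02 d=167 ax=1.2 tan=-0.7 z=0.0 Tz=0.03 M=-0.09 off=0.00 z=75.25
27.27 d=171 ax=0.6 tan=0.2 z=-0.1 Tz=0.03 M=0.06 off=0.00 z=75.25
27.52 d=176 ax=0.2 tan=-0.0 z=0.9 Tz=0.10 M=0.10 off=0.00 z=75.25
27.77 d=181 ax=0.3 tan=0.2 z=0.3 Tz=0.08 M=0.11 off=0.00 z=75.25
28.02 d=187 ax=0.7 tan=0.1 z=1.0 Tz=0.08 M=0.10 off=0.00 z=75.25
28.27 d=193 ax=-0.3 tan=-0.1 z=0.3 Tz=0.10 M=0.07 off=0.00 z=75.25
28.52 d=199 ax=-0.3 tan=-0.7 z=0.4 Tz=0.06 M=-0.08 off=0.00 z=75.25
28.77 d=205 ax=0.2 tan=0.8 z=1.0 Tz=-0.03 M=0.14 off=0.00 z=75.25
29.02 d=211 ax=0.1 tan=0.2 z=0.9 Tz=-0.00 M=0.04 off=0.00 z=75.30
29.27 d=217 ax=-0.2 tan=0.1 z=0.6 Tz=-0.04 M=-0.02 off=0.00 z=75.30
29.52 d=223 ax=0.2 tan=-0.2 z=0.5 Tz=-0.01 M=-0.06 off=0.00 z=75.30
29.78 d=230 ax=1.3 tan=0.5 z=0.1 Tz=-0.03 M=0.10 off=0.00 z=75.30
30.10 d=240 ax=-0.8 tan=-0.2 z=0.7 Tz=-0.01 M=-0.05 off=0.00 z=75.30
31.2 [ 0.41 -0.18  0.16] [ 0.15  0.62  0.26  2.16 -0.39  0.41  0.01] 0.27176625512851066 [-0.05  0.06 -1.91] [ 0.01 -0.07  0.03]
```

```bash
python3 - <<'E'
from throw import *
import cv2; from cell import imaging; from crop import crop
env.move_pose([.471,-.3055,.15],down(1.262)); env.line_to([.471,-.3055,.06],vel=.15); env.sleep(.2)
f0=np.mean([env.get_ft_force() for _ in range(4)],0)
for z in [.045,.035,.030,.027,.025,.0235,.0225,.0215,.0205]:
    env.line_to([.471,-.3055,z],vel=.05); F=np.mean([env.get_ft_force() for _ in range(3)],0)-f0
    print(f"{env.get_time():.2f} z={z} F={F} T={np.array(env.get_torque())}")
    if F[2]>2.5 or np.abs(F[:2]).max()>6: break
a=imaging.camera("scene")[:,:,::-1].copy(); cv2.imwrite("pics/c6.png",crop(a,150,220,110,90,6))
E
```

```text
33.20 z=0.045 F=[-0.68  1.4  -0.13] T=[ 0.01 -0.01 -0.03]
33.55 z=0.035 F=[-0.16  1.23  0.87] T=[-0.    0.01  0.05]
33.80 z=0.03 F=[-0.22  0.69  0.4 ] T=[-0.03 -0.03  0.02]
34.05 z=0.027 F=[-0.42  0.18  0.68] T=[ 0.02 -0.06  0.05]
34.30 z=0.025 F=[-0.21  0.94  0.61] T=[ 0.03 -0.01 -0.05]
34.55 z=0.0235 F=[-0.27  2.97  0.28] T=[-0.02 -0.06 -0.02]
34.80 z=0.0225 F=[-0.34  1.94  0.72] T=[ 0.06  0.02 -0.01]
35.05 z=0.0215 F=[-1.44  3.08  8.12] T=[ 0.24  0.26 -0.03]
```

View pics/c6.png

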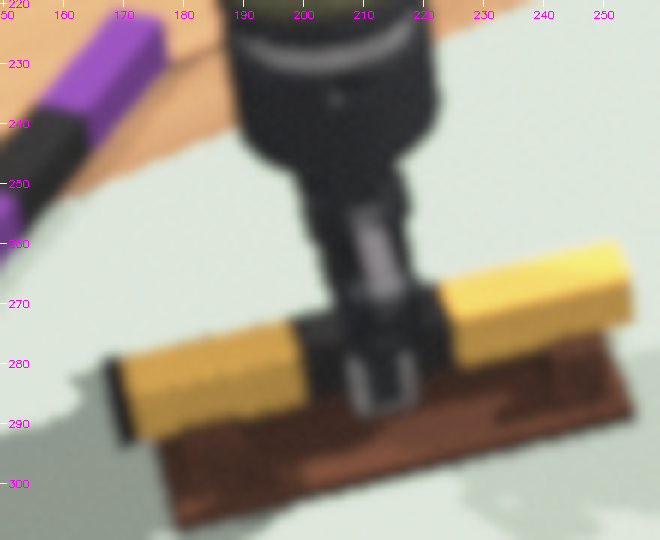

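The bar is seated in the cradles: mouth near (253,268), cap near (168,285), the same as at the start. Contact came at z=21.5 mm. Now I release and retreat straight up.

```bash
python3 - <<'E'
from throw import *
import cv2; from cell import imaging; from crop import crop
env.line_to([.471,-.3055,.022],vel=.05)
env.set_gripper(1.0); print(env.get_time(),env.get_width(),env.get_ft_force())
env.line_to([.471,-.3055,.25],vel=.15); env.move_pose([.35,-.42,.33],down(1.262)); env.sleep(.3)
print(env.get_time(),env.get_ft_force())
a=imaging.camera("scene")[:,:,::-1].copy();b=imaging.camera("top")[:,:,::-1].copy()
cv2.imwrite("pics/c7.png",np.vstack([crop(a,150,180,280,130,2.5 and 2),crop(b,200,130,280,160,2)]))
E
```

```text
35.975 1.0016667885205142 [-0.6   0.08 -0.23]
38.7083 [ 0.6  -0.04 -0.03]
```

View pics/c7.png

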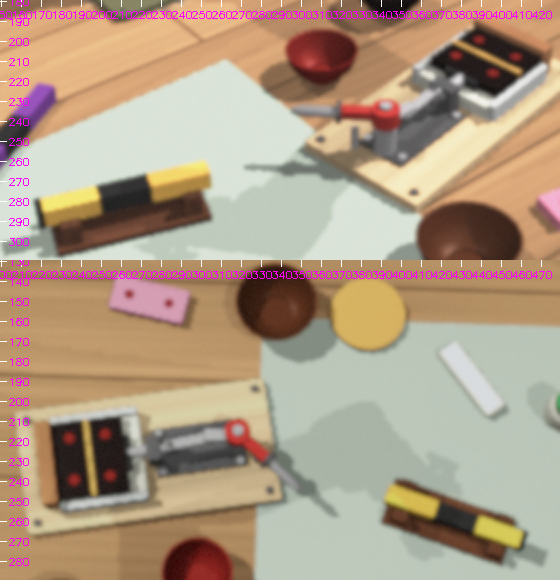

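The bar lies in its rest (top view about (427,258)), the handle stays locked with the stub free, the seam is closed, and nothing else has moved.

```bash
python3 -c "
from cell import env
print(env.hand_in(),env.get_time())"
```

```text
the job is handed in; nothing more can be done
the job is handed in; nothing more can be done
```

The clamp was thrown with the bar until it locked and the panel seam closed, the yellow bar is back in its rest, and the job was handed in after about 39 s of the 64 s allowed.

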